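# Clear the caps, gauge the lantern's battery tube and present the gauge for reading

### The arm

A 6-joint arm with a two-finger parallel gripper is mounted at the origin on the work surface. World frame = base frame: x ahead of the robot, y to its left, z up, the work surface at z = 0. Lengths are in m, angles in degrees, forces in N, time in s.
With the tool pointing down it reaches from about 0.4 to 0.825 m from the base axis. Payload 7 kg.
Tool frame: the origin (TCP) lies on the mounting face of the last link; the fingertips stand 178 mm ahead of it and the grasp point (between the pads) lies 159 mm ahead of it; z points along the fingers, y is the direction in which the jaws open and shut (so a half turn about z gives the same grasp; the last joint's range is limited). The gripper opens to 88 mm and grips with 3 to 60 N. Pads are 19 mm wide; open, the fingers measure 130 mm over their backs; the gripper's body (78 mm by 193 mm) begins 47 mm behind the grasp point.
Start: joints at [85.663, 20.546, 0.682, 0, -70.136, -16.507], TCP at [0.24, 0.631, 0.405] pointing down, gripper open.
Joint ranges: [-176.03, 176.03], [-82.01, 121.73], [-58.28, 71.71], [-173.87, 95.51], [-174.79, -0.11], [-173.66, 173.66]. Speed limits (degrees/s): [136.94, 136.94, 172.46, 180, 180, 180].

### API

Orientations are given as [roll, pitch, yaw] about the fixed x, y, z axes, in that order (R = Rz(yaw) Ry(pitch) Rx(roll)).
In Python, from plant import r gives the robot as it stands. The module is installed in compiled form; this text tells all that it offers.
- The arm moves only by the tool carry_out, never from a script. Its argument "plan" is a list of rows, each a list of 3 entries, a list of its own where there are three numbers: the shift along the tool's x, y, z in m, then the turn, a rotation vector about the tool's x, y, z in degrees, then the closure in counts, from 0 (fully open) to 255 (shut). In form: [[[x, y, z], [ax, ay, az], hand], ...]. A call has 1 to 12 rows; each row shifts and turns the commanded pose from where the row before left it, along the tool's axes as they then stand; what a row does not reach is not made up. A row lasts 1/12 s, in which the tool goes at most 41.7 mm and 7.16 degrees, less where a joint would pass 70% of its speed; a pose out of reach is approached as far as the arm can. A call is refused whole if a number of a shift passes 0.0417 or a number of a turn 7.16, either way. A call with a gripper value outside its range is refused whole. The fingers move at their own pace and stop on an object; "grip_force" is the grip in N (left out, the last holds). Time passes only in rows, so rows that do not move let the fingers close. It gives the time, the measured TCP pose, the force and the opening at its end, in the units of the state.
- r.get_state(): the state, without advancing time (a new reading comes with each control period).
- r.capture(name): name is "scene" or "top" or "wrist"; returns the picture (420x560x3 uint8, red, green, blue); there is no depth.
- r.get_calibration(name): a dict with "K" (3x3 intrinsics, pixels), "D" ([k1, k2, p1, p2, k3] as OpenCV has them; the pictures are not rectified), "rvec" (rotation vector, rad) and "tvec" (3), from world to camera coordinates, as OpenCV has them. Camera axes: x right, y down, z forward; pixel columns grow to the right and rows downward; lengths in m; the calibration is good to about 2 mm. A picture is of the moment at which its call begins: read the wrist's pose just before it. get_calibration takes no time and is no camera call; for the wrist camera it gives the pose at the moment of the call.
- r.close_job(): hands the job in, once; it reports no verdict.
The state is a dict: "time_s": time; "joints": joint angles; "qd": joint speeds; "joint_torque": joint torques, N m; "tcp_pos": TCP position; "eef_rot": TCP orientation; "contact_force": force on the tool from outside, world axes, zero at the start; "moment": the same for the moment, N m; "gripper_width": finger opening in m.
Only numpy, scipy, OpenCV 4.12 (cv2) and the standard library are available. Lean on these libraries where they do the work, as an engineer would, in place of code of your own. Each camera call takes 0.05 s, during which the arm holds its last target. There are 200 camera calls.

### The job

First clear the grey reading mat by sorting the two tube caps into the boxes with the matching coloured rims, and let go of them there. Then take the gauge rod from its cradle by the black handle, slide it down into the sloping yellow battery tube until its brass collar stops on the tube's mouth, draw it right out and present it: rod level, its tip over the white disc on the mat, about 10 cm above it. Finish holding the rod still like that, without putting it down or letting go, and leave the other things on the bench where they are.

Things in the scene. Friction and masses are not known exactly. Their poses are not given: they have to be found in the camera images.
- cap_red: red plastic tube cap, a plain round plug 31 mm in diameter and 26 mm tall, 20 to 35 g, standing on the reading mat; origin at the centre of its underside, z up
- cap_blue: blue plastic tube cap, same shape and size as the red one, also standing on the mat
- cap_red_mid (a point): centre of the red cap, 13 mm above its underside
- cap_blue_mid (a point): centre of the blue cap, 13 mm above its underside
- bin_red: fixed open yellow box with a red rim and red inner floor, 120 x 120 mm outside, 55 mm high, walls 4 mm, floor about 5 mm thick; origin at the centre of its underside, on the table, z up. The two boxes may stand either way round
- bin_blue: the same box with a blue rim and blue floor
- mat: fixed grey reading mat lying on the table, 120 (x) x 200 (y) x 3 mm thick, with a white disc 66 mm in diameter at its centre; origin at the centre of its underside, z up
- rod: gauge rod, loose, lying level in its cradle, axis 50 mm above the table. Along its own y: black square handle 18 x 18 x 90 mm (y -45 to 45), brass collar 34 mm across (y 45 to 51), aluminium rod 12 mm across (y 51 to 151), orange band near the tip. Origin mid-handle on the axis, +y to the tip (roughly world +y at the start), z up. 110 to 200 g, balances 13 mm from the origin towards the tip
- rod_tip (a point): the tip end of the rod, 151 mm from the rod's origin along its +y, tapered to 5.6 mm over the last 12 mm; axes as the rod's
- rod_collar (a point): centre of the collar's front face, the one that stops on the tube, 51 mm from the rod's origin along its +y; axes as the rod's
- cradle: fixed cradle that the rod lies in: dark base plate 70 x 150 x 8 mm, two white notched posts open at the top (53 mm high, 44 mm wide, 10 mm thick), at y -37 (under the handle's rear) and y +78 (under the rod). Origin on the table below the rod's origin, y along the rod. Between the posts the handle's middle is free, and can be taken from above across its width
- tube: yellow battery tube, fixed in the fixture, sloping: own z runs along the tube out of the mouth, 30 degrees above level, roughly towards world -y. 28 mm outside, bore 16 mm, 112 mm long, bore 108 mm deep with closed bottom; steel clamp straps reach 20 mm from the axis. Origin at the centre of the closed lower end, 36 mm above the table
- tube_mouth (a point): centre of the tube's open mouth (the rim's plane), 112 mm from the tube's origin along its z, about 92 mm above the table; axes as the tube's, z points out of the mouth
- fixture: fixed fixture under the tube: base plate 90 x 150 x 12 mm with grey supports, all of it below the tube's axis; origin on the table under the middle of the base
- shells_a: bystander: stack of four yellow round lantern shells, loose, 116 mm in diameter, 62 mm high; origin at the centre of its underside
- boards: bystander: pile of green circuit boards, loose, 60 x 90 x 29 mm; origin at the centre of its underside
- keypad: bystander: black rubber keypad, loose, 60 x 90 x 14 mm; origin at the centre of its underside
- screwdriver: bystander: screwdriver with a red handle, loose, 170 mm long, lying flat
- tape: bystander: clear roll of tape, loose, 84 mm in diameter, 24 mm high; origin at the centre of its underside
- cup: bystander: white plastic cup, loose, 72 mm in diameter, 70 mm high; origin at the centre of its underside

How it is judged:
By the outcome, as a careful person would: the job done as asked, in the order asked, and still so for the second after the job is handed in, while the arm keeps its last pose, push and grip.
It also fails if it takes over 70 s, if anything falls off the work surface, if the arm or the gripper's body presses on something with over 40 N, if the wrist force passes 120 N, or if a joint passes its speed limit or range.

## Working session

There is one attempt and no reset: what is moved stays moved. The work goes in short steps, Python scripts to look and compute and a tool call to move; the robot and the scene stay as the last step left them, time stands still between calls to the robot, and variables do not carry over. Pictures are saved under pics/ and viewed, about 8 in all and at most 12, crops included, and the job is handed in when it is done.

Besides the shell and the picture viewer there is one more tool, called after "Request:" as a command line: name --argument value ..., lists and objects as JSON in quotes. carry_out: Moves the arm, as the interface text tells. Its arguments: {"type":"object","properties":{"plan":{"type":"array","items":{"type":"array"}},"grip_force":{"type":"number"}},"required":["plan"]}

```bash
mkdir -p pics; ls
python3 - <<'E'
from plant import r
import cv2
for n in ("top","scene"):
    cv2.imwrite(f"pics/{n}0.png",cv2.resize(r.capture(n)[:,:,::-1],(800,600),interpolation=cv2.INTER_CUBIC))
    c=r.get_calibration(n);print(n,{k:c[k] for k in c})
print(r.get_state())
E
```

```text
pics
top {'K': array([[404.49690445,   0.        , 279.87211399],
       [  0.        , 404.49690445, 206.73868687],
       [  0.        ,   0.        ,   1.        ]]), 'D': array([-0.07039326,  0.        ,  0.        ,  0.        ,  0.        ]), 'rvec': array([ 2.20150145, -2.20555293,  0.09546038]), 'tvec': array([-0.03519264,  0.54061311,  1.28178811])}
scene {'K': array([[520.49363093,   0.        , 271.45159819],
       [  0.        , 520.49363093, 208.4163882 ],
       [  0.        ,   0.        ,   1.        ]]), 'D': array([-0.03420773,  0.        ,  0.        ,  0.        ,  0.        ]), 'rvec': array([ 1.77281095,  1.34740989, -0.746093  ]), 'tvec': array([-0.1247786 , -0.19412522,  1.74691723])}
{'time_s': 0.1, 'joints': array([ 8.56631658e+01,  2.05874623e+01,  6.39391842e-01, -1.90489864e-02,
       -7.01362998e+01, -1.65062869e+01]), 'qd': array([0.13034931, 0.00335086, 0.20042776, 0.08377455, 0.07364255,
       0.04447811]), 'joint_torque': array([-1.23844944e-03, -5.84160376e+01,  2.93753135e+01,  7.01555684e+00,
        1.01704712e-02, -4.09636459e-05]), 'tcp_pos': array([0.2401155 , 0.63066184, 0.40381337]), 'eef_rot': array([ 1.79914018e+02, -6.80346975e-03, -2.08496017e+01]), 'contact_force': array([-0.35310515, -0.258563  ,  1.05240702]), 'moment': array([-0.00637146, -0.00238485, -0.00537122]), 'gripper_width': 0.08776621289093786}
```

View pics/top0.png

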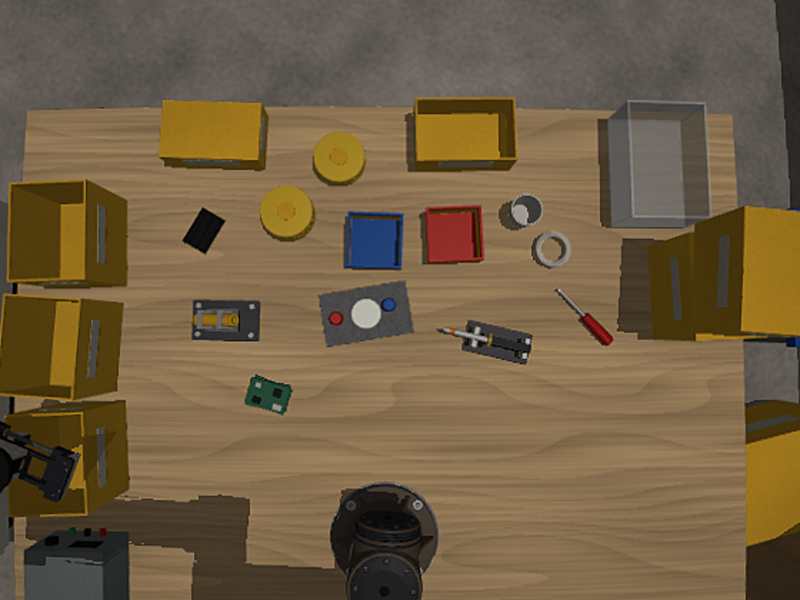

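View pics/scene0.png

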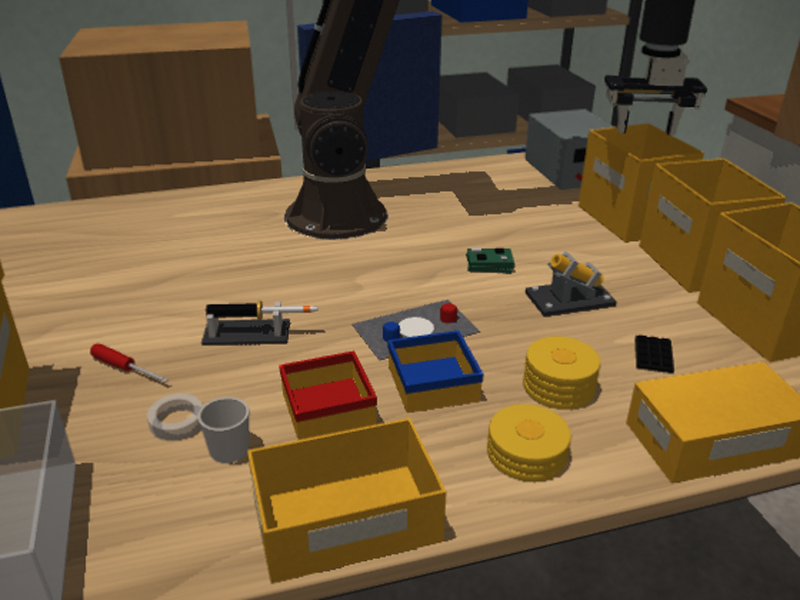

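The top view has image up = +x and left = +y. In the 800x600 picture:
- Red cap is at (336,318) and blue cap at (389,304), with the disc at (366,313).
- Blue box is at (375,241) and red box at (455,235).
- Tube is at about (215,320), with its mouth facing -y.
- Rod runs from handle (522,350) to tip (438,330).

Next I localise these and take an enlarged crop of the tube and rod.

```bash
cat > h.py <<'E'
import numpy as np, cv2
from plant import r
from scipy.spatial.transform import Rotation as R
def cam(n):
    c=r.get_calibration(n); return [np.array(c[k],float) for k in("K","D","rvec","tvec")]
def unproj(n,uv,z,c=None):
    K,D,rv,tv=c or cam(n); M=cv2.Rodrigues(rv)[0]
    p=cv2.undistortPoints(np.array([[uv]],float),K,D)[0,0]
    o=-M.T@tv; d=M.T@np.array([p[0],p[1],1]); return o+d*(z-o[2])/d[2]
def proj(n,X,c=None):
    K,D,rv,tv=c or cam(n); return cv2.projectPoints(np.array(X,float).reshape(-1,3),rv,tv,K,D)[0][:,0]
def pose():
    s=r.get_state(); return s["tcp_pos"],R.from_euler("xyz",s["eef_rot"],degrees=True)
def to(pos,Rt):
    "shift in tool axes and rotvec (tool axes) to target"
    p,q=pose(); return q.inv().apply(np.array(pos)-p),(q.inv()*Rt).as_rotvec(degrees=True)
E
python3 - <<'E'
from h import *
for k,u,z in [("red",(336,318),.029),("blue",(389,304),.029),("disc",(366,313),.003),("binblue",(375,241),.055),("binred",(455,235),.055),("tip",(438,330),.05),("handle_end",(528,350),.059),("tubefix",(226,320),.012)]:
    print(k,unproj("top",np.array(u)*.7,z).round(4))
im=r.capture("top")[:,:,::-1]
a=cv2.resize(im[205:245,130:187],(798,560),interpolation=cv2.INTER_CUBIC)
b=cv2.resize(im[220:258,300:380],(800,380),interpolation=cv2.INTER_CUBIC)
cv2.imwrite("pics/crop.png",np.vstack([cv2.resize(im[205:245,130:187],(399,280),interpolation=cv2.INTER_CUBIC)[:, :399],cv2.resize(im[222:257,302:376],(399,189),interpolation=cv2.INTER_CUBIC)]))
E
```

```text
red [0.4896 0.1058 0.029 ]
blue [ 0.5206 -0.0118  0.029 ]
disc [0.5014 0.0401 0.003 ]
binblue [0.6577 0.0189 0.055 ]
binred [ 0.6713 -0.1572  0.055 ]
tip [ 0.4625 -0.1186  0.05  ]
handle_end [ 0.4182 -0.3147  0.059 ]
tubefix [0.4857 0.3545 0.012 ]
```

Request:
carry_out --plan '[[[0.028, 0.027, 0.004], [0, 0, 0], 0], [[0.028, 0.027, 0.004], [0, 0, 0], 0], [[0.028, 0.027, 0.004], [0, 0, 0], 0], [[0.028, 0.027, 0.004], [0, 0, 0], 0], [[0.028, 0.027, 0.004], [0, 0, 0], 0], [[0.028, 0.027, 0.004], [0, 0, 0], 0], [[0.028, 0.027, 0.004], [0, 0, 0], 0], [[0.028, 0.027, 0.004], [0, 0, 0], 0], [[0.028, 0.027, 0.004], [0, 0, 0], 0], [[0.028, 0.027, 0.004], [0, 0, 0], 0], [[0.028, 0.027, 0.004], [0, 0, 0], 0], [[0.028, 0.027, 0.004], [0, 0, 0], 0]]' --grip_force 15

```text
time_s: 1.15
tcp_pos: [0.4391, 0.2066, 0.3566]
eef_rot: [-180.0, -0.0, -20.8]
contact_force: [1.7, 0.2, -0.7]
gripper_width: 0.0875
```

View pics/crop.png

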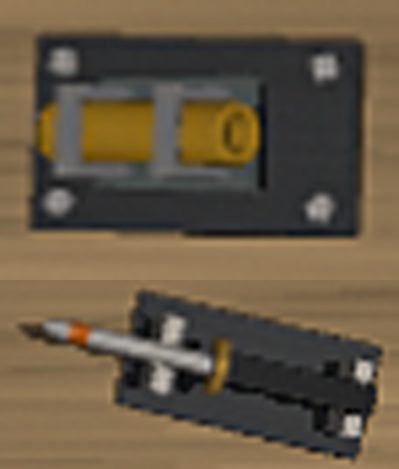

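The crop shows the tube mouth at top-camera pixel (164,224), the collar at (342.6,238) and the rod tip at (306.6,231). Next is a wrist view of the mat.

Run:
```python
from h import *
c=cam("wrist"); im=r.capture("wrist")
cv2.imwrite("pics/w1.png",im[:,:,::-1])
hsv=cv2.cvtColor(im,cv2.COLOR_RGB2HSV)
M=cv2.Rodrigues(c[2])[0]; print("cam at",-M.T@c[3], M[2])
p,q=pose(); print("proj grasp",proj("wrist",p+q.apply([0,0,.159]),c))
for n,m in [("red",((hsv[...,0]<8)|(hsv[...,0]>172))&(hsv[...,1]>150)&(hsv[...,2]>60)),("blue",(abs(hsv[...,0].astype(int)-110)<12)&(hsv[...,1]>130)&(hsv[...,2]>50)),("white",(hsv[...,1]<40)&(hsv[...,2]>150))]:
    k,l,st,ce=cv2.connectedComponentsWithStats(m.astype(np.uint8))
    for i in range(1,k):
        if st[i,4]>150: print(n,st[i],ce[i].round(1),unproj("wrist",ce[i],.003 if n=="white" else .022,c).round(4))
for n,u,z in [("mouth",(164,223.9),.092),("collar",(342.6,237.9),.05),("tip",(306.6,230.9),.05)]: print(n,unproj("top",u,z).round(4))
```

```text
cam at [0.51028102 0.18068234 0.33541207] [-0.26367811  0.09986386 -0.95942747]
proj grasp [[293.96557929 267.60192037]]
red [343  97  33  30 792] [358.9 111.8] [0.4897 0.1082 0.022 ]
blue [ 446   16   44   39 1228] [467.5  34.9] [ 0.5196 -0.0065  0.022 ]
white [ 381   41   68   73 3816] [414.7  76.5] [0.5013 0.0403 0.003 ]
white [  70  188   61   55 1088] [100.6 216.3] [0.4838 0.4186 0.003 ]
white [296 308  18  11 176] [304.5 312.9] [0.2763 0.2405 0.003 ]
mouth [0.4846 0.315  0.092 ]
collar [ 0.4405 -0.2316  0.05  ]
tip [ 0.4628 -0.1186  0.05  ]
```

View pics/w1.png

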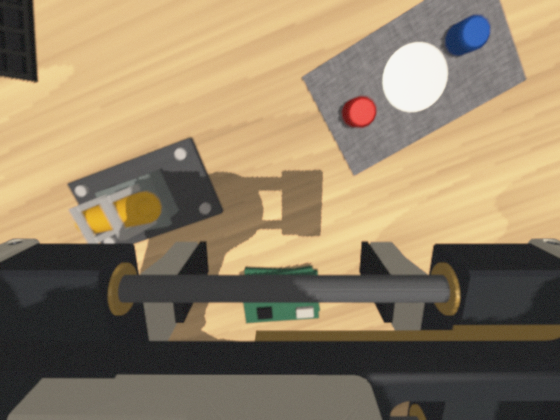

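The wrist view shows the red cap at (359,112), the blue cap at (467,35) and the disc at (415,76). They agree with the top camera to about 3 mm. Going down to the red cap.

Request:
carry_out --plan '[[[0.0207, 0.0189, 0.0285], [0, 0, 0], 0], [[0.0207, 0.0189, 0.0285], [0, 0, 0], 0], [[0.0207, 0.0189, 0.0285], [0, 0, 0], 0], [[0.0207, 0.0189, 0.0285], [0, 0, 0], 0], [[0, 0, 0.028], [0, 0, 0], 0], [[0, 0, 0.028], [0, 0, 0], 0], [[0, 0, 0], [0, 0, 0], 0], [[0, 0, 0], [0, 0, 0], 255], [[0, 0, 0], [0, 0, 0], 255], [[0, 0, 0], [0, 0, 0], 255], [[0, 0, 0], [0, 0, 0], 255], [[0, 0, 0], [0, 0, 0], 255]]'

```text
time_s: 2.2
tcp_pos: [0.4895, 0.1087, 0.1879]
eef_rot: [-179.9, -0.1, -20.8]
contact_force: [-0.9, 0.2, -0.4]
gripper_width: 0.0598
```

Request:
carry_out --plan '[[[0, 0, 0], [0, 0, 0], 255], [[0, 0, 0], [0, 0, 0], 255], [[0, 0, 0], [0, 0, 0], 255], [[0, 0, 0], [0, 0, 0], 255], [[0, 0, 0], [0, 0, 0], 255], [[0, 0, 0], [0, 0, 0], 255], [[0, 0, 0], [0, 0, 0], 255], [[0, 0, -0.015], [0, 0, 0], 255], [[0, 0, -0.03], [0, 0, 0], 255], [[0, 0, -0.04], [0, 0, 0], 255]]'

```text
time_s: 3.03
tcp_pos: [0.4884, 0.1077, 0.2701]
eef_rot: [179.7, 0.2, -20.9]
contact_force: [2.0, 0.9, -1.6]
gripper_width: 0.0303
```

Request:
carry_out --plan '[[[0.0332, 0.0228, 0], [0, 0, 0], 255], [[0.0332, 0.0228, 0], [0, 0, 0], 255], [[0.0332, 0.0228, 0], [0, 0, 0], 255], [[0.0332, 0.0228, 0], [0, 0, 0], 255], [[0.0332, 0.0228, 0], [0, 0, 0], 255], [[0.0332, 0.0228, 0], [0, 0, 0], 255], [[0.0332, 0.0228, 0], [0, 0, 0], 255], [[0.0332, 0.0228, 0], [0, 0, 0], 255], [[0, 0, 0.01], [0, 0, 0], 255], [[0, 0, 0], [0, 0, 0], 255]]'

```text
time_s: 3.87
tcp_pos: [0.6726, -0.1589, 0.2586]
eef_rot: [179.9, 0.2, -21.1]
contact_force: [-1.0, -0.1, -1.4]
gripper_width: 0.0303
```

Request:
carry_out --plan '[[[0, 0, 0.02], [0, 0, 0], 255], [[0, 0, 0.018], [0, 0, 0], 255], [[0, 0, 0], [0, 0, 0], 255], [[0, 0, 0], [0, 0, 0], 110], [[0, 0, 0], [0, 0, 0], 110], [[0, 0, 0], [0, 0, 0], 110], [[0, 0, 0], [0, 0, 0], 110], [[0, 0, 0], [0, 0, 0], 110], [[0, 0, -0.02], [0, 0, 0], 110], [[0, 0, -0.03], [0, 0, 0], 110]]'

```text
time_s: 4.7
tcp_pos: [0.6715, -0.1565, 0.2714]
eef_rot: [179.9, 0.3, -20.9]
contact_force: [0.9, -0.7, 0.5]
gripper_width: 0.05
```

Run:
```python
from h import *
print(pose()[0])
c=cam("wrist"); im=r.capture("wrist")
cv2.imwrite("pics/w2.png",im[:,:,::-1])
```

```text
[ 0.67154217 -0.15648839  0.27136063]
```

View pics/w2.png

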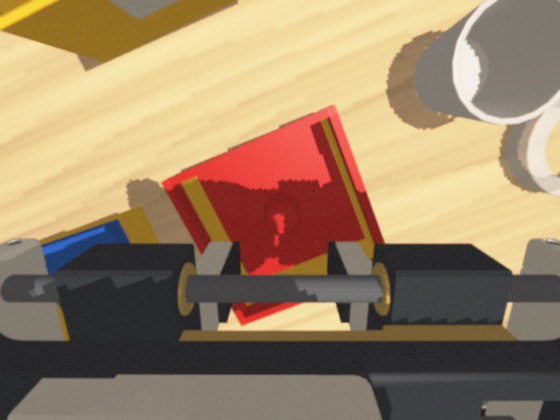

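The red cap lies in the red box at (283,215). Next is the blue cap.

Request:
carry_out --plan '[[[-0.0323, -0.0138, 0], [0, 0, 0], 67], [[-0.0323, -0.0138, 0], [0, 0, 0], 67], [[-0.0323, -0.0138, 0], [0, 0, 0], 67], [[-0.0323, -0.0138, 0], [0, 0, 0], 67], [[-0.0323, -0.0138, 0], [0, 0, 0], 67], [[-0.0323, -0.0138, 0], [0, 0, 0], 67], [[0, 0, 0.02], [0, 0, 0], 67], [[0, 0, 0.01], [0, 0, 0], 67], [[0, 0, 0], [0, 0, 0], 67]]'

```text
time_s: 5.5
tcp_pos: [0.5205, -0.0102, 0.2424]
eef_rot: [179.9, 0.1, -20.8]
contact_force: [-0.9, 0.5, -0.7]
gripper_width: 0.0646
```

Request:
carry_out --plan '[[[0, 0, 0.028], [0, 0, 0], 67], [[0, 0, 0.027], [0, 0, 0], 67], [[0, 0, 0], [0, 0, 0], 67], [[0, 0, 0], [0, 0, 0], 255], [[0, 0, 0], [0, 0, 0], 255], [[0, 0, 0], [0, 0, 0], 255], [[0, 0, 0], [0, 0, 0], 255], [[0, 0, 0], [0, 0, 0], 255], [[0, 0, 0], [0, 0, 0], 255], [[0, 0, 0], [0, 0, 0], 255], [[0, 0, 0], [0, 0, 0], 255], [[0, 0, 0], [0, 0, 0], 255]]'

```text
time_s: 6.5
tcp_pos: [0.5214, -0.0102, 0.1895]
eef_rot: [-180.0, -0.1, -20.8]
contact_force: [-0.6, -0.5, 6.8]
gripper_width: 0.0301
```

Request:
carry_out --plan '[[[0, 0, -0.02], [0, 0, 0], 255], [[0, 0, -0.035], [0, 0, 0], 255], [[0, 0, -0.035], [0, 0, 0], 255], [[0.0293, -0.0189, 0], [0, 0, 0], 255], [[0.0293, -0.0189, 0], [0, 0, 0], 255], [[0.0293, -0.0189, 0], [0, 0, 0], 255], [[0.0293, -0.0189, 0], [0, 0, 0], 255], [[0, 0, 0.01], [0, 0, 0], 255], [[0, 0, 0], [0, 0, 0], 255]]'

```text
time_s: 7.25
tcp_pos: [0.6581, 0.019, 0.2661]
eef_rot: [179.9, 0.1, -20.9]
contact_force: [-1.6, -0.0, -1.4]
gripper_width: 0.0303
```

Request:
carry_out --plan '[[[0, 0, 0.022], [0, 0, 0], 255], [[0, 0, 0.022], [0, 0, 0], 255], [[0, 0, 0], [0, 0, 0], 255], [[0, 0, 0], [0, 0, 0], 110], [[0, 0, 0], [0, 0, 0], 110], [[0, 0, 0], [0, 0, 0], 110], [[0, 0, 0], [0, 0, 0], 110], [[0, 0, 0], [0, 0, 0], 110], [[0, 0, -0.02], [0, 0, 0], 110], [[0, 0, -0.04], [0, 0, 0], 110], [[0, 0, -0.04], [0, 0, 0], 60]]'

```text
time_s: 8.17
tcp_pos: [0.6569, 0.0185, 0.3249]
eef_rot: [179.9, 0.1, -20.8]
contact_force: [2.2, 0.4, 0.1]
gripper_width: 0.0528
```

Run:
```python
from h import *
tip=np.array([.4628,-.1186]);col=np.array([.4405,-.2316]);d=tip-col;print(np.linalg.norm(d),np.degrees(np.arctan2(d[1],d[0])))
d/=np.linalg.norm(d);h=tip-d*.151;print("handle",h)
# fixture plate corners, crop scale 7
for u in [(40,38),(362,42),(358,236),(32,228)]: print(unproj("top",(130+u[0]/7,205+u[1]/7),.012).round(4))
yaw=np.degrees(np.arctan2(d[1],d[0]))-180
s,t=to([*h,.36],R.from_euler("xyz",[180,0,yaw],degrees=True));print(yaw,s.round(4),t.round(2),pose()[0])
```

```text
0.11517938183546568 78.83640412123546
handle [ 0.43356473 -0.26674283]
[0.5294 0.428  0.012 ]
[0.5274 0.2792 0.012 ]
[0.4386 0.2801 0.012 ]
[0.4422 0.4302 0.012 ]
-101.16359587876454 [-0.1073  0.3461 -0.0341] [2.000e-01 4.000e-02 8.032e+01] [0.65689952 0.01847707 0.32488485]
```

Request:
carry_out --plan '[[[0.011, 0.0309, 0], [0, 0, 6.69], 60], [[0.011, 0.0309, 0], [0, 0, 6.69], 60], [[0.011, 0.0309, 0], [0, 0, 6.69], 60], [[0.011, 0.0309, 0], [0, 0, 6.69], 60], [[0.011, 0.0309, 0], [0, 0, 6.69], 60], [[0.011, 0.0309, 0], [0, 0, 6.69], 60], [[0.011, 0.0309, 0], [0, 0, 6.69], 60], [[0.011, 0.0309, 0], [0, 0, 6.69], 60], [[0.011, 0.0309, 0], [0, 0, 6.69], 60], [[0.011, 0.0309, 0], [0, 0, 6.69], 60], [[0.011, 0.0309, 0], [0, 0, 6.69], 60], [[0.011, 0.0309, 0], [0, 0, 6.69], 60]]'

```text
time_s: 9.17
tcp_pos: [0.4328, -0.2677, 0.3251]
eef_rot: [-179.9, -0.0, -101.5]
contact_force: [1.1, -1.6, 0.0]
gripper_width: 0.067
```

Run:
```python
from h import *
print(pose()[0],pose()[1].as_euler("xyz",degrees=True))
c=cam("wrist"); im=r.capture("wrist"); print(proj("wrist",[[.4336,-.2667,.05],[.4628,-.1186,.05]],c))
cv2.imwrite("pics/w3.png",cv2.resize(im[:,:,::-1],(800,600)))
np.savez("w3.npz",*c)
```

```text
[ 0.43276727 -0.26765208  0.3251451 ] [-1.79942218e+02 -1.12071115e-02 -1.01485616e+02]
[[282.58734977 208.7215414 ]
 [283.45170632 350.00629291]]
```

View pics/w3.png

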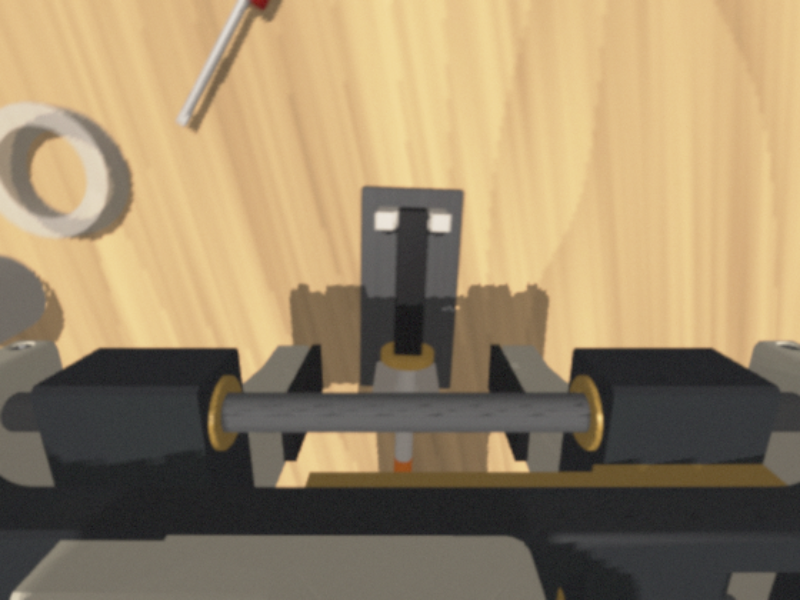

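Run:
```python
from h import *
z=np.load("w3.npz"); c=[z[f"arr_{i}"] for i in range(4)]
a=unproj("wrist",(412.5*.7,209*.7),.059,c);b=unproj("wrist",(408*.7,346*.7),.059,c);t=unproj("wrist",(402.5*.7,468*.7),.056,c)
for x in(a,b,t):print(x)
d=b-a;print(np.linalg.norm(d),np.degrees(np.arctan2(d[1],d[0])));d=t-a;print(np.degrees(np.arctan2(d[1],d[0])))
m=(a+b)/2
s,tt=to([m[0],m[1],.209],R.from_euler("xyz",[180,0,np.degrees(np.arctan2(d[1],d[0]))-180],degrees=True));print(m,s.round(4),tt.round(2))
```

```text
[ 0.41779386 -0.31953394  0.059     ]
[ 0.43655971 -0.23871274  0.059     ]
[ 0.45810478 -0.15014764  0.056     ]
0.08297122495381612 76.9281322181788
76.61363137147531
[ 0.42717678 -0.27912334  0.059     ] [ 0.0112 -0.0024  0.1158] [0.12 0.05 1.29]
```

The wrist view shows the rod's rear handle end at (412,209), the collar at (407,352) and the orange band at (402,468). That puts the handle centre near (0.428,-0.276) with the axis at 76.8°. I'll grip about 8 mm forward of centre.

Request:
carry_out --plan '[[[0, 0.0037, 0.03], [0, 0, 1.6], 60], [[0, 0, 0.035], [0, 0, 0], 60], [[0, 0, 0.031], [0, 0, 0], 60], [[0, 0, 0.02], [0, 0, 0], 60], [[0, 0, 0], [0, 0, 0], 60], [[0, 0, 0], [0, 0, 0], 255], [[0, 0, 0], [0, 0, 0], 255], [[0, 0, 0], [0, 0, 0], 255], [[0, 0, 0], [0, 0, 0], 255], [[0, 0, 0], [0, 0, 0], 255], [[0, 0, 0], [0, 0, 0], 255], [[0, 0, 0], [0, 0, 0], 255]]' --grip_force 25

```text
time_s: 10.22
tcp_pos: [0.4306, -0.266, 0.2092]
eef_rot: [-179.9, 0.0, -102.7]
contact_force: [-0.5, 0.2, -0.2]
gripper_width: 0.026
```

Request:
carry_out --plan '[[[0, 0, 0], [0, 0, 0], 255], [[0, 0, 0], [0, 0, 0], 255], [[0, 0, 0], [0, 0, 0], 255], [[0, 0, 0], [0, 0, 0], 255], [[0, 0, 0], [0, 0, 0], 255]]' --grip_force 45

```text
time_s: 10.63
tcp_pos: [0.4306, -0.266, 0.2088]
eef_rot: [-180.0, -0.0, -102.7]
contact_force: [-0.4, 1.6, 4.3]
gripper_width: 0.0172
```

Request:
carry_out --plan '[[[0, 0, -0.01], [0, 0, 0], 255], [[0, 0, -0.02], [0, 0, 0], 255], [[0, 0, -0.03], [0, 0, 0], 255], [[0, 0, -0.035], [0, 0, 0], 255], [[0, 0, -0.035], [0, 0, 0], 255], [[0, 0, -0.02], [0, 0, 0], 255], [[0, 0, 0], [0, 0, 0], 255]]'

```text
time_s: 11.22
tcp_pos: [0.4314, -0.2665, 0.3641]
eef_rot: [-179.5, -0.0, -102.7]
contact_force: [1.1, -0.9, -1.0]
gripper_width: 0.0174
```

Run:
```python
from h import *
print(r.get_state()["gripper_width"]); p,q=pose(); g=p+q.apply([0,0,.159]); d=q.apply([-1,0,0]); tip=g+d*.143; print(g,d,tip)
ps=[]
for n in("top","scene"):
    im=r.capture(n); uv=proj(n,[tip,g,g-d*.053]); print(n,uv.round(1)); m=uv.mean(0).astype(int); x,y=m[0]-50,m[1]-37
    print("origin",x,y); ps.append(cv2.resize(im[y:y+75,x:x+100,::-1],(400,300),interpolation=cv2.INTER_CUBIC))
c=cam("wrist"); w=r.capture("wrist")[:,:,::-1]; print("wrist",proj("wrist",[tip,g,g-d*.053],c))
cv2.imwrite("pics/grip.png",np.vstack([np.hstack(ps),cv2.resize(w[60:260,150:430],(420,300)).copy()[:, :420] if 0 else np.hstack([cv2.resize(w[:300],(560,300)),np.zeros((300,240,3),np.uint8)])]))
```

```text
0.017392256924961363
[ 0.43261113 -0.26686284  0.20511141] [ 2.19646138e-01  9.75579308e-01 -7.66870289e-04] [ 0.46402053 -0.127355    0.20500175]
top [[315.  230.4]
 [365.5 241.6]
 [384.  245.8]]
origin 304 202
scene [[219.5 160.6]
 [158.7 162. ]
 [136.  162.5]]
origin 121 124
wrist [[279.28160312 477.91034409]
 [278.07964756 275.58069714]
 [277.45819366 168.98137289]]
```

View pics/grip.png

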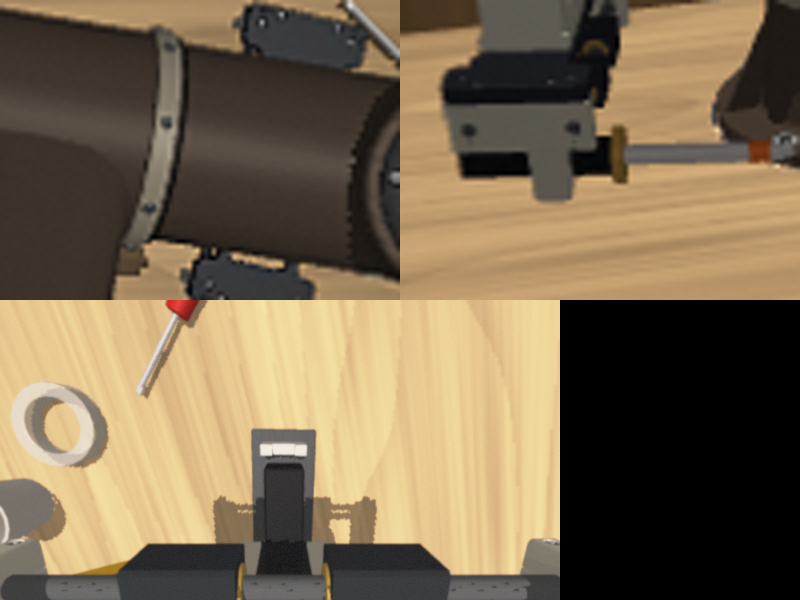

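The scene crop puts the collar at about (175.8,162) and the handle's rear at (136,162.5). Both match the prediction for a grip 8 mm forward with the rod level. I'll now carry it to where the wrist camera looks down on the tube.

Request:
carry_out --plan '[[[-0.01, 0, -0.028], [0, 0, -5.8], 255], [[-0.02, 0, -0.028], [0, 0, -5.8], 255], [[-0.036, -0.0024, 0], [0, 0, 0], 255], [[-0.0393, -0.0024, 0], [0, 0, 0], 255], [[-0.0393, -0.0024, 0], [0, 0, 0], 255], [[-0.0393, -0.0024, 0], [0, 0, 0], 255], [[-0.0393, -0.0024, 0], [0, 0, 0], 255], [[-0.0393, -0.0024, 0], [0, 0, 0], 255], [[-0.0393, -0.0024, 0], [0, 0, 0], 255], [[-0.0393, -0.0024, 0], [0, 0, 0], 255], [[-0.0393, -0.0024, 0], [0, 0, 0], 255], [[-0.0393, -0.0024, 0], [0, 0, 0], 255]]'

```text
time_s: 12.37
tcp_pos: [0.466, 0.1545, 0.4131]
eef_rot: [179.9, -0.1, -91.1]
contact_force: [0.2, -0.8, -0.8]
gripper_width: 0.0176
```

Request:
carry_out --plan '[[[-0.0393, -0.0024, 0], [0, 0, 0], 255], [[-0.0393, -0.0024, 0], [0, 0, 0], 255], [[-0.0393, -0.0024, 0], [0, 0, 0], 255], [[-0.0393, -0.0024, 0], [0, 0, 0], 255], [[-0.0393, -0.0024, 0], [0, 0, 0], 255], [[-0.025, -0.0024, 0], [0, 0, 0], 255], [[-0.01, 0, 0], [0, 0, 0], 255], [[0, 0, 0], [0, 0, 0], 255]]'

```text
time_s: 13.03
tcp_pos: [0.4854, 0.3861, 0.4116]
eef_rot: [179.8, -0.2, -91.0]
contact_force: [0.2, -0.4, -1.2]
gripper_width: 0.0177
```

Run:
```python
from h import *
s=r.get_state();print(s["tcp_pos"],s["eef_rot"],s["gripper_width"])
c=cam("wrist"); im=r.capture("wrist"); np.savez("w4.npz",*c)
uv=proj("wrist",[[.4846,.315,.092],[.4864,.412,.036]],c);print(uv)
m=uv.mean(0).astype(int);x=int(np.clip(m[0]-80,0,400));y=int(np.clip(m[1]-60,0,300));print(x,y)
cv2.imwrite("pics/w4.png",cv2.resize(im[y:y+120,x:x+160,::-1],(800,600),interpolation=cv2.INTER_CUBIC))
```

```text
[0.48543529 0.38608063 0.41162782] [179.83678984  -0.20863981 -91.02474425] 0.017718519437167672
[[281.8750702  124.19263056]
 [281.9355684  205.59187928]]
201 104
```

View pics/w4.png

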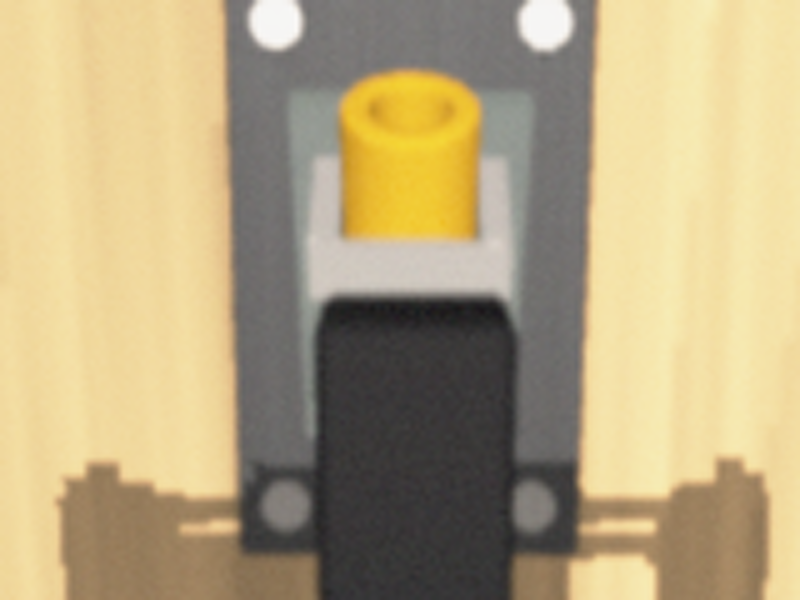

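Run:
```python
from h import *
z=np.load("w4.npz"); c=[z[f"arr_{i}"] for i in range(4)]
f=lambda u,v,z:unproj("wrist",(201+u/5-.4,104+v/5-.4),z,c)
print("mouth",f(411,110,.092))
a=f(410,22,.014);b=f(409.5,505,.014);print(a,b,np.degrees(np.arctan2(*(b-a)[:2])))
n=np.array([0,-.866,.5])
# tube upper surface: axis heights + 14*cos30 along normal, centreline at crop rows 150,235
for v in(150,235):
    for zz in(.09,.1): print(v,zz,f(411,v,zz))
print(np.degrees(np.arctan2(.0028,.149)))
```

```text
mouth [0.48373692 0.31631808 0.092     ]
[0.48351533 0.29740369 0.014     ] [0.48578205 0.41692756 0.014     ] 1.0864580969238267
150 0.09 [0.48386731 0.32387045 0.09      ]
150 0.1 [0.48387589 0.32344723 0.1       ]
235 0.09 [0.48415628 0.34020467 0.09      ]
235 0.1 [0.48415525 0.33923822 0.1       ]
1.0765724983088638
```

Mouth from the wrist view is (0.4838,0.3163,0.092) and the top camera gave y = 0.315. The fixture yaw is 1.09° by both cameras. Backing off and tilting to 30°.

Request:
carry_out --plan '[[[0.02, 0, 0], [0, 0, 0], 255], [[0.04, 0, 0], [0, 0, 0], 255], [[0.04, 0, 0], [0, 0, 0], 255], [[0.04, 0, 0], [0, 0, 0], 255], [[0.03, 0, 0], [0, 0, 0], 255], [[0, 0, 0], [0, 6, 0], 255], [[0, 0, 0], [0, 6, 0], 255], [[0, 0, 0], [0, 6, 0], 255], [[0, 0, 0], [0, 6, 0], 255], [[0, 0, 0], [0, 6, 0], 255], [[0, 0, 0], [0, 0, 0], 255], [[0, 0, 0], [0, 0, 0], 255]]'

```text
time_s: 14.08
tcp_pos: [0.482, 0.2133, 0.4135]
eef_rot: [179.9, -29.9, -91.1]
contact_force: [0.8, 0.4, -1.7]
gripper_width: 0.0176
```

```bash
cat >> h.py <<'E'
mouth=np.array([.4839,.316,.092]); y=np.radians(1.09)
d=np.array([np.sin(y)*.866,np.cos(y)*.866,-.5]); ty=np.array([-np.cos(y),np.sin(y),0])
RT=R.from_matrix(np.array([-d,ty,np.cross(-d,ty)]).T)
def ins(depth): # tip depth past mouth
    g=mouth+d*(depth-.143); return g-RT.apply([0,0,.159])
def where():
    p,q=pose(); tip=p+q.apply([-.143,0,.159]); return RT.inv().apply(tip-mouth)*1000
E
python3 - <<'E'
from h import *
s=r.get_state();print(s["tcp_pos"],s["eef_rot"],s["joints"].round(1),s["contact_force"])
a,b=to(ins(-.03),RT);print(a.round(4),b.round(2),where())
E
```

```text
[0.48204626 0.2133125  0.41351666] [179.86694454 -29.93248834 -91.06455946] [ 51.3  12.  -20.6  17.8 -82.4 -58.7] [ 0.77481455  0.39254207 -1.70473253]
[-0.0766 -0.0001  0.0682] [0.12 0.07 0.02] [106.51652023   0.28902306 -68.25710343]
```

Moving to 30 mm before the mouth, then measuring the tip against the tube.

Request:
carry_out --plan '[[[-0.025, 0, 0.022], [0, 0, 0], 255], [[-0.025, 0, 0.022], [0, 0, 0], 255], [[-0.019, 0, 0.017], [0, 0, 0], 255], [[-0.007, 0, 0.007], [0, 0, 0], 255], [[0, 0, 0], [0, 0, 0], 255], [[0, 0, 0], [0, 0, 0], 255]]'

```text
time_s: 14.58
tcp_pos: [0.4833, 0.2454, 0.3187]
eef_rot: [-180.0, -29.9, -91.1]
contact_force: [-0.1, 0.3, -0.9]
gripper_width: 0.0177
```

Run:
```python
from h import *
s=r.get_state();print(s["tcp_pos"],s["eef_rot"],s["contact_force"],where())
p,q=pose();tip=p+q.apply([-.143,0,.159]);col=p+q.apply([-.043,0,.159])
im=r.capture("scene");uv=proj("scene",[mouth,tip,col,mouth+.1*d]);print(uv)
x,y=(uv.mean(0)-[40,30]).astype(int);print(x,y)
cv2.imwrite("pics/s5.png",cv2.resize(im[y:y+60,x:x+80,::-1],(800,600),interpolation=cv2.INTER_CUBIC))
```

```text
[0.48328245 0.24537755 0.31865144] [-179.984677    -29.92442272  -91.14625272] [-0.09340163  0.33613012 -0.9078575 ] [31.27613627 -0.81233761 -2.16354252]
[[388.39518251 182.05442194]
 [380.20631715 177.54005817]
 [350.78716695 164.23397441]
 [415.25366575 194.2441887 ]]
343 149
```

View pics/s5.png

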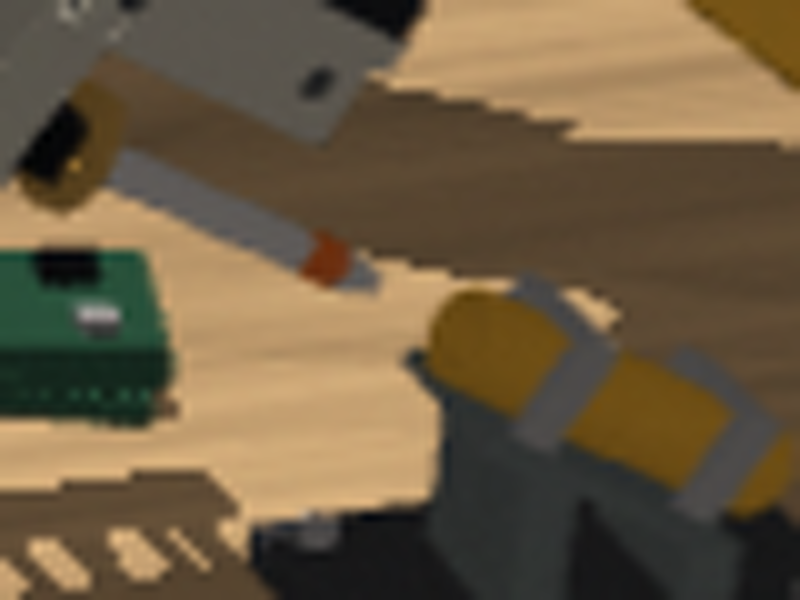

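The tip is seen at (380.7,177.0) and was predicted at (380.2,177.5). The tube axis line also matches. The tip sits about 2.2 mm high and 0.8 mm sideways, so I'll correct that and enter gently.

Request:
carry_out --plan '[[[-0.005, 0.0008, 0.0024], [0, 0, 0], 255], [[-0.009, 0, 0], [0, 0, 0], 255], [[-0.009, 0, 0], [0, 0, 0], 255], [[-0.004, 0, 0], [0, 0, 0], 255], [[0, 0, 0], [0, 0, 0], 255], [[0, 0, 0], [0, 0, 0], 255]]'

```text
time_s: 15.13
tcp_pos: [0.4826, 0.2684, 0.3019]
eef_rot: [180.0, -30.0, -91.1]
contact_force: [-0.5, 0.2, -1.7]
gripper_width: 0.0177
```

Run:
```python
from h import *
s=r.get_state();print(s["eef_rot"],s["contact_force"],where())
```

```text
[179.97489946 -30.03130207 -91.07918965] [-0.51994617  0.24422874 -1.70436801] [3.32378173 0.49012625 1.1069359 ]
```

Request:
carry_out --plan '[[[-0.004, 0, -0.0005], [0, 0, 0], 255], [[-0.006, 0, 0], [0, 0, 0], 255], [[-0.006, 0, 0], [0, 0, 0], 255], [[-0.006, 0, 0], [0, 0, 0], 255], [[0, 0, 0], [0, 0, 0], 255], [[0, 0, 0], [0, 0, 0], 255]]'

```text
time_s: 15.63
tcp_pos: [0.483, 0.2876, 0.2912]
eef_rot: [180.0, -30.0, -91.1]
contact_force: [-0.8, 0.3, -1.1]
gripper_width: 0.0175
```

Run:
```python
from h import *
for i in range(2):
    s=r.get_state();print(s["eef_rot"],s["contact_force"],s["moment"],where()); r.capture("top")
im=r.capture("scene");x,y=343,149
cv2.imwrite("pics/s6.png",cv2.resize(im[y:y+60,x:x+80,::-1],(800,600),interpolation=cv2.INTER_CUBIC))
```

```text
[179.97294072 -30.03569839 -91.08606353] [-0.8171546   0.29237639 -1.05406532] [ 1.8989171  -0.07424679 -0.03048666] [-18.69005466   0.45143404   0.76652294]
[179.97934871 -30.02535807 -91.09970767] [ 0.12112511  0.94766046 -1.39687439] [ 1.91128205 -0.07265427 -0.04445369] [-18.42690949   0.43805105   0.67851473]
```

Request:
carry_out --plan '[[[-0.006, 0, 0], [0, 0, 0], 255], [[-0.008, 0, 0], [0, 0, 0], 255], [[-0.008, 0, 0], [0, 0, 0], 255], [[-0.008, 0, 0], [0, 0, 0], 255], [[0, 0, 0], [0, 0, 0], 255]]'

```text
time_s: 16.2
tcp_pos: [0.4835, 0.3147, 0.2755]
eef_rot: [180.0, -30.0, -91.1]
contact_force: [0.8, -0.3, -1.9]
gripper_width: 0.0178
```

Run:
```python
from h import *
s=r.get_state();print(s["eef_rot"],s["contact_force"],s["moment"],where())
im=r.capture("scene");x,y=343,149
cv2.imwrite("pics/s7.png",cv2.resize(im[y:y+60,x:x+80,::-1],(800,600),interpolation=cv2.INTER_CUBIC))
```

```text
[179.97235357 -30.03465403 -91.05432967] [ 0.76742237 -0.28050751 -1.87492215] [ 1.935638   -0.08463305  0.04189436] [-50.01264846   0.43812883   0.8531199 ]
```

View pics/s7.png

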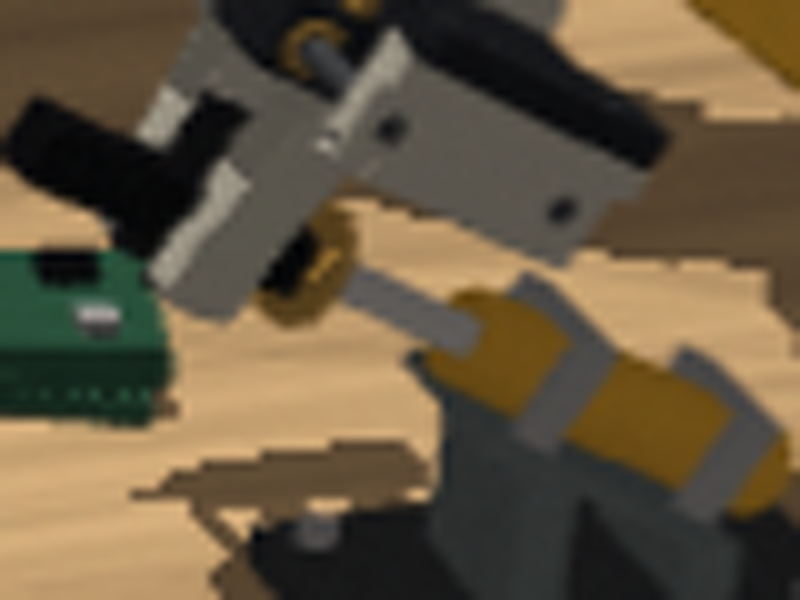

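The rod is half in: the collar is at (310,262), the shaft disappears at the mouth near (465,340), and there is no side load. I'll continue, slowly at the end.

Request:
carry_out --plan '[[[-0.007, 0, -0.0003], [0, 0, 0], 255], [[-0.008, 0, -0.0003], [0, 0, 0], 255], [[-0.008, 0, 0], [0, 0, 0], 255], [[-0.008, 0, 0], [0, 0, 0], 255], [[-0.008, 0, 0], [0, 0, 0], 255], [[-0.003, 0, 0], [0, 0, 0], 255], [[0, 0, 0], [0, 0, 0], 255]]'

```text
time_s: 16.83
tcp_pos: [0.4842, 0.3506, 0.2554]
eef_rot: [180.0, -30.0, -91.1]
contact_force: [0.1, -0.0, -1.4]
gripper_width: 0.0181
```

Request:
carry_out --plan '[[[-0.002, 0, 0], [0, 0, 0], 255], [[-0.002, 0, 0], [0, 0, 0], 255], [[-0.001, 0, 0], [0, 0, 0], 255], [[0, 0, 0], [0, 0, 0], 255]]'

```text
time_s: 17.17
tcp_pos: [0.4844, 0.3542, 0.2537]
eef_rot: [-180.0, -30.0, -91.1]
contact_force: [-0.5, -0.6, -1.4]
gripper_width: 0.0173
```

Run:
```python
from h import *
s=r.get_state();print(s["contact_force"],s["contact_force"]@d,s["moment"],where())
```

```text
[-0.49212035 -0.62136971 -1.39938434] 0.1535762482108557 [ 1.94128974 -0.10385256  0.00227537] [-95.26142163   0.21008862  -0.17101233]
```

Request:
carry_out --plan '[[[-0.002, 0, 0], [0, 0, 0], 255], [[-0.001, 0, 0], [0, 0, 0], 255], [[-0.001, 0, 0], [0, 0, 0], 255], [[0, 0, 0], [0, 0, 0], 255]]'

```text
time_s: 17.5
tcp_pos: [0.4844, 0.3578, 0.2516]
eef_rot: [-180.0, -30.0, -91.1]
contact_force: [-0.2, -0.1, -1.2]
gripper_width: 0.0179
```

Request:
carry_out --plan '[[[-0.001, 0, 0], [0, 0, 0], 255], [[-0.001, 0, 0], [0, 0, 0], 255], [[0, 0, 0], [0, 0, 0], 255]]'

```text
time_s: 17.75
tcp_pos: [0.4844, 0.3593, 0.2506]
eef_rot: [180.0, -30.0, -91.1]
contact_force: [0.8, -0.7, -0.3]
gripper_width: 0.0176
```

Run:
```python
from h import *
s=r.get_state();print(s["contact_force"],s["contact_force"]@d,s["moment"],where())
```

```text
[ 0.77014739 -0.71511972 -0.25877541] -0.4771066061138971 [ 1.47035718 -0.02269517 -0.09163189] [-1.01084006e+02  3.19491066e-01  7.47767044e-02]
```

Request:
carry_out --plan '[[[-0.001, 0, 0], [0, 0, 0], 255], [[-0.001, 0, 0], [0, 0, 0], 255], [[0, 0, 0], [0, 0, 0], 255]]'

```text
time_s: 18.0
tcp_pos: [0.4844, 0.3598, 0.2503]
eef_rot: [180.0, -30.2, -91.1]
contact_force: [0.6, -6.5, 6.6]
gripper_width: 0.0176
```

Run:
```python
from h import *
s=r.get_state();print(s["contact_force"],s["contact_force"]@d,s["moment"],where())
im=r.capture("scene");x,y=343,149
cv2.imwrite("pics/s8.png",cv2.resize(im[y:y+60,x:x+80,::-1],(800,600),interpolation=cv2.INTER_CUBIC))
```

```text
[ 0.56799426 -6.49081375  6.61786552] -8.919603261926941 [-1.37490187 -0.0599993  -0.03590236] [-101.15798614    0.36458559    0.61105649]
```

View pics/s8.png

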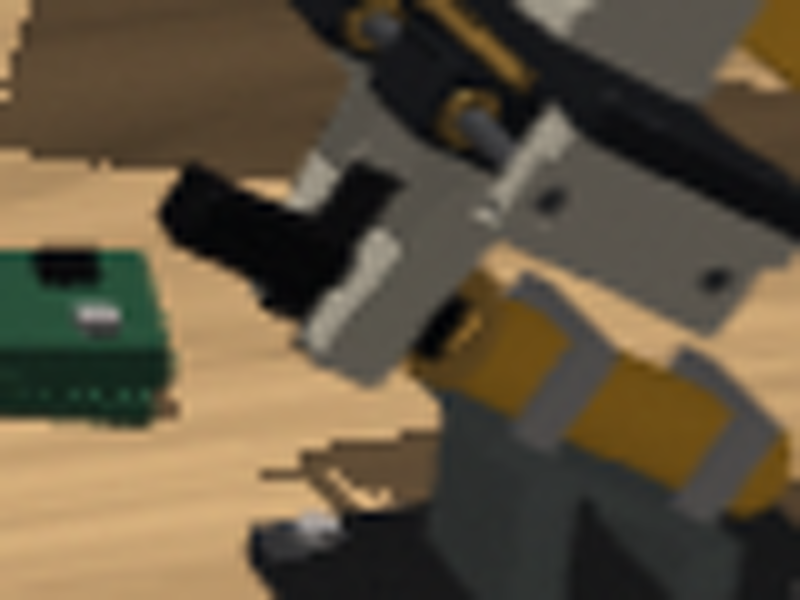

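The collar is against the mouth at about (455,310). The axial force is 8.9 N at 101 mm depth, so it has stopped. Drawing it straight out.

Request:
carry_out --plan '[[[0, 0, 0], [0, 0, 0], 255], [[0, 0, 0], [0, 0, 0], 255], [[0.004, 0, 0], [0, 0, 0], 255], [[0.008, 0, 0], [0, 0, 0], 255], [[0.012, 0, 0], [0, 0, 0], 255], [[0.014, 0, 0], [0, 0, 0], 255], [[0.016, 0, 0], [0, 0, 0], 255], [[0.016, 0, 0], [0, 0, 0], 255], [[0.016, 0, 0], [0, 0, 0], 255], [[0.016, 0, 0], [0, 0, 0], 255], [[0.016, 0, 0], [0, 0, 0], 255], [[0.016, 0, 0], [0, 0, 0], 255]]'

```text
time_s: 19.05
tcp_pos: [0.4821, 0.2435, 0.3177]
eef_rot: [-180.0, -30.0, -91.1]
contact_force: [-0.2, -0.7, -1.2]
gripper_width: 0.0175
```

Run:
```python
from h import *
s=r.get_state();print(s["tcp_pos"],s["eef_rot"],s["contact_force"],s["moment"],where())
q=R.from_euler("xyz",[180,0,-91.1],degrees=True)
disc=np.array([.5014,.0402,.103]); T=disc-q.apply([-.143,0,.159]);print(T)
```

```text
[0.48210926 0.24348463 0.31770052] [-179.97996036  -29.97758324  -91.1498981 ] [-0.16142627 -0.6924354  -1.20206204] [ 1.98063907 -0.06836606  0.00430244] [32.60642676  0.30890965 -0.24973921]
[ 0.49865477 -0.10277365  0.262     ]
```

Request:
carry_out --plan '[[[0.03, 0, 0], [0, 0, 0], 255], [[0.04, 0, 0], [0, 0, 0], 255], [[0.01, 0, 0], [0, -6, 0], 255], [[0, 0, 0], [0, -6, 0], 255], [[0, 0, 0], [0, -6, 0], 255], [[0, 0, 0], [0, -6, 0], 255], [[0, 0, 0], [0, -6, 0], 255], [[0.02, -0.003, 0], [0, 0, 0], 255], [[0.035, -0.003, 0], [0, 0, 0], 255], [[0.035, -0.003, 0], [0, 0, 0], 255], [[0.035, -0.003, 0], [0, 0, 0], 255], [[0, 0, 0], [0, 0, 0], 255]]'

```text
time_s: 20.05
tcp_pos: [0.4893, 0.0457, 0.357]
eef_rot: [180.0, -0.1, -91.3]
contact_force: [0.3, 0.1, -1.4]
gripper_width: 0.0175
```

```bash
cat >> h.py <<'E'
def goal():
    q=R.from_euler("xyz",[180,0,-91.1],degrees=True)
    s,t=to(np.array([.5014,.0402,.103])-q.apply([-.143,0,.159]),q); return s.round(4),t.round(2)
E
python3 -c "
from h import *
print(pose()[0],goal())"
```

```text
[0.489291   0.04565254 0.35695014] (array([ 0.1481, -0.0128,  0.0951]), array([ 0.05, -0.06, -0.2 ]))
```

Request:
carry_out --plan '[[[0.025, -0.003, 0.008], [0, 0, 0], 255], [[0.03, -0.003, 0.02], [0, 0, 0], 255], [[0.03, -0.003, 0.022], [0, 0, 0], 255], [[0.03, -0.002, 0.022], [0, 0, 0], 255], [[0.02, -0.002, 0.015], [0, 0, 0], 255], [[0.01, 0, 0.007], [0, 0, 0], 255], [[0.003, 0, 0.001], [0, 0, 0], 255], [[0, 0, 0], [0, 0, 0], 255], [[0, 0, 0], [0, 0, 0], 255], [[0, 0, 0], [0, 0, 0], 255], [[0, 0, 0], [0, 0, 0], 255]]'

```text
time_s: 20.97
tcp_pos: [0.5008, -0.0967, 0.2627]
eef_rot: [-179.9, 0.0, -91.0]
contact_force: [0.2, -0.8, -1.6]
gripper_width: 0.0178
```

Run:
```python
from h import *
s=r.get_state();print(s["tcp_pos"],s["eef_rot"],s["gripper_width"],np.abs(s["qd"]).max(),goal())
p,q=pose();tip=p+q.apply([-.143,0,.159]);print("tip",tip)
im=r.capture("scene");print(proj("scene",[tip,[.5014,.0402,.003]]))
t=r.capture("top")
cv2.imwrite("pics/fin.png",np.vstack([cv2.resize(im[130:300,100:440,::-1],(680,340),interpolation=cv2.INTER_CUBIC),cv2.resize(t[120:250,150:430,::-1],(560,260),interpolation=cv2.INTER_CUBIC)[:, :560] if 0 else cv2.resize(t[120:250,110:450,::-1],(680,260),interpolation=cv2.INTER_CUBIC)]))
```

```text
[ 0.50081903 -0.09671235  0.26265295] [-1.79895246e+02  1.78837489e-02 -9.10442328e+01] 0.017767668320059916 0.22095884102424895 (array([0.0061, 0.0021, 0.0006]), array([-0.1 ,  0.02,  0.06]))
tip [0.50371666 0.04630822 0.10369786]
[[293.60801216 195.75031811]
 [290.17329858 229.18349475]]
```

View pics/fin.png

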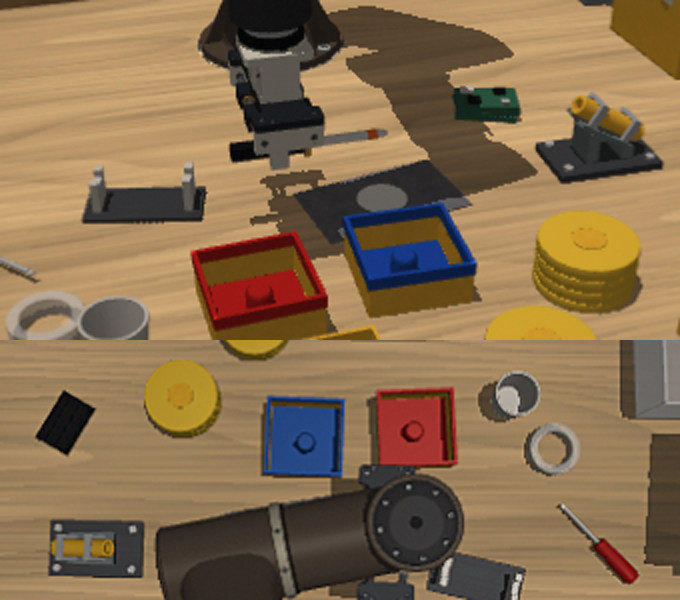

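Both caps are in their boxes and the tip is seen at (293,196.5), as predicted. I'll trim the last 6 mm and check that the rod is level.

Request:
carry_out --plan '[[[0.003, 0.001, 0], [0, 0, 0], 255], [[0.003, 0.001, 0], [0, 0, 0], 255], [[0, 0, 0], [0, 0, 0], 255], [[0, 0, 0], [0, 0, 0], 255], [[0, 0, 0], [0, 0, 0], 255], [[0, 0, 0], [0, 0, 0], 255], [[0, 0, 0], [0, 0, 0], 255], [[0, 0, 0], [0, 0, 0], 255]]'

```text
time_s: 21.73
tcp_pos: [0.4984, -0.1035, 0.2616]
eef_rot: [180.0, -0.0, -91.1]
contact_force: [-0.8, 0.2, -1.2]
gripper_width: 0.0173
```

Run:
```python
from h import *
s=r.get_state();print(s["gripper_width"],np.abs(s["qd"]).max(),goal())
p,q=pose();f=lambda x:p+q.apply([x,0,.159])
im=r.capture("scene");uv=proj("scene",[f(-.143),f(-.04),f(.053)]);print(f(-.143),uv)
x,y=int(uv[:,0].min()-10),int(uv[:,1].mean()-30);print(x,y)
cv2.imwrite("pics/fin2.png",cv2.resize(im[y:y+60,x:x+100,::-1],(800,480),interpolation=cv2.INTER_CUBIC))
```

```text
0.01729302394769628 0.13494726218379727 (array([-0.0008, -0.0002, -0.0004]), array([ 0.  , -0.  , -0.02]))
[0.50118872 0.03943226 0.10260783] [[290.64831135 196.00482158]
 [250.10770739 201.33620521]
 [212.31089647 206.31052454]]
202 171
```

Run:
```python
from h import *
im=r.capture("scene")[171:231,202:302];h=cv2.cvtColor(im,cv2.COLOR_RGB2HSV)
m=(h[...,0]<14)&(h[...,0]>4)&(h[...,1]>170)&(h[...,2]>90);yy,xx=np.nonzero(m)
k=(xx>65)&(yy<35);u=xx[k].mean()+202;v=yy[k].mean()+171
print("orange",u,v,k.sum(),"axis v at u:",np.interp(u,[250.1,290.65],[201.34,196.0]))
print(r.close_job())
```

```text
orange 282.77272727272725 196.9090909090909 22 axis v at u: 197.03735231476293
the job is handed in; nothing more can be done
None
```

The job is done and handed in at about 22 s on the robot clock.

- **Caps:** both are in their matching boxes. The last scene and top pictures show the red cap on the red floor and the blue cap on the blue floor.
- **Gauging:** I took the rod by the handle, gripping about 8 mm forward of its middle. It slid into the tube with no noticeable side load. The collar stopped on the mouth at about 101 mm depth with 9 N axial force, and I then drew the rod straight out.
- **Presentation:** the tip is at (0.501, 0.039, 0.103) from the arm pose, about 1 mm from the disc centre in plan and 10 cm above the mat. The rod is level: the orange band is within 0.13 px of the predicted level axis. It is still held at 45 N.
- **Bystanders:** I touched none of them, and those visible in the last pictures stand where they were.

Measurement disagreements:
- The first top-view estimate of where the rod lay along its axis was about 1 cm off the wrist view. The wrist value proved right.
- The closing close-up could not be viewed because the 12-picture limit was reached, so the last level check was numerical only.

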